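# Index the photometer's vial shuttle to the next hole and hold its lock pin home

### The job

Get the bench photometer ready to read the next vial: push its drop-down front door up until it is fully shut, then pull up the red lock plunger on the vial shuttle, slide the shuttle one hole to the left, towards the measuring head, so that the blue-capped vial goes into the beam, and let the pin drop fully home in that hole. Finish while still holding the red knob, with the pin fully home, so that the shuttle cannot shift during the reading. Keep the shuttle locked until the door is shut, keep the door shut from then on, and leave the other things on the bench where they are.

Things in the scene. Friction and masses are not known exactly. Their poses are not given: they have to be found in the camera images.
- photometer: bench photometer, fixed to the bench: grey base plate 130 x 410 mm, 28 mm high, with a white measuring head (110 mm wide, 130 mm deep, 180 mm high) on its left part. Origin on the bench top; x points from its front to its back, y to its left along the shuttle's travel, z up. The base spans x -65..65, y -195..215 mm; the head spans x -65..65, y 30..140 mm.
- door (a joint): the head's white front door (98 mm wide, 98 mm high, 8 mm thick, amber window) in rad; hinged along its bottom edge, top falls towards the photometer's -x. 0 = shut flush, 0.6 = fully open. A stiff hinge: it stays where it is left; pushing its top edge shut takes about 2 N.
- door_lip (a point): middle of the front edge of the grey pull lip (56 mm wide, 7 mm high, standing 11 mm off the outer face) along the door's top edge; moves with the door; with the door shut it is 94 mm above the hinge line and 15 mm in front of it
- door_hinge (a point): middle of the door's hinge line, 43 mm above the bench; 69 mm in front of the photometer's origin and 85 mm to its left
- shuttle (a joint): position in m of the vial shuttle, a dark tray with three capped glass vials 50 mm apart that slides along the base through the head; 0 = at the start, grows to the photometer's left (+y). The index rail's holes are 50 mm apart: the next is at 0.050. Sliding takes about 2 N; it stays where it is left. The pin has about 1.5 mm of play either way in a hole.
- lock_plunger (a joint): how far in m the spring lock plunger is pulled up: 0 = pin fully home (7 mm deep in a hole of the rail), 0.014 = fully up; the pin is clear of the rail from 0.008. The spring pulls it down with 4 N at 0 and 8 N at 0.014. On the rail between holes the pin tip rides on top of the rail, at 0.007.
- knob_grip (a point): on the axis of the plunger's upright red knob, where it is gripped: the knob is 22 mm thick there, its bottom 14 mm below this point, its 27 mm wide cap from 9 to 18 mm above it. On an arm at the shuttle's right end, 45 mm in front of the photometer's origin; rises with the plunger, travels with the shuttle; 89 mm above the bench with the pin home. A 30 x 30 mm metal block below it is 58 mm high.
- rail_next_hole (a point): mouth of the hole into which the pin must drop, on the top face of the index rail, 36 mm above the bench (fixed to the photometer)
- wash_bottle: translucent wash bottle with a bent spout, 80 mm across, 190 mm high; a bystander; origin at the centre of its underside
- tube_rack: white test-tube rack with tubes, 60 x 200 x 132 mm; a bystander; origin at the centre of its underside
- timer: white round twist timer, 68 mm across, 47 mm high; a bystander; origin at the centre of its underside
- marker: blue-capped felt marker lying flat, 136 mm long; a bystander; origin at the centre of its underside
- jar_white: wide pale jar with a black screw lid, 86 mm across, 160 mm high; a bystander; origin at the centre of its underside
- bottle_12: glass bottle with a blue screw cap, 56 mm across, 134 mm high; a bystander; origin at the centre of its underside

How it is judged:
On the way, in this order (a step that is already met when the one before it is completed fails the run):
1. the front door is fully shut (value of joint door below 0.05 rad), for 0.2 s.
2. the lock pin is pulled clear of its hole, the shuttle still at the first hole (value of joint lock_plunger above 0.0075 m and value of joint shuttle below 0.02 m and value of joint door below 0.05 rad), for 0.05 s.
3. the shuttle is at the next hole with the pin home (value of joint shuttle between 0.047 and 0.053 m and value of joint lock_plunger below 0.002 m), for 0.2 s.
At the end, for the whole second after the job is handed in: the door is shut to within 0.05 rad, the shuttle stands at the next hole (0.050 m, within 3 mm) and is still, the pin is home to within 2 mm, and the fingers hold the red knob (contact force over 2 N) (all of step 3 and value of joint door below 0.05 rad and contact force between the fingers and lock_plunger above 2 N and velocity of joint shuttle between -0.01 and 0.01 m/s); the arm keeps its last pose, push and grip.
It fails at once if the shuttle is moved or unlocked while the door is open (value of joint door above 0.1 rad and (value of joint shuttle above 0.01 m or value of joint shuttle below -0.01 m or value of joint lock_plunger above 0.005 m)).
It fails at once if a bystander is moved by more than 3 cm (distance of any of wash_bottle, tube_rack, timer, marker, jar_white, bottle_12 from where it was at the start of the episode above 0.03 m).
It also fails if it takes over 48 s, if anything falls off the work surface, if the arm or the gripper's body presses on something with over 40 N, if the wrist force passes 120 N, or if a joint passes its speed limit or range.

### The arm

A 6-joint arm with a two-finger parallel gripper is mounted at the origin on a cart in front of the work surface, level with it; the furniture and walls round the work are solid. World frame = base frame: x ahead of the robot, y to its left, z up, the work surface at z = 0. Lengths are in m, angles in rad, forces in N, time in s.
With the tool pointing down it reaches from about 0.375 to 0.975 m from the base axis. Payload 3.8 kg.
Tool frame: the origin (TCP) lies at the very end of the fingers, on their centre line; the grasp point (between the pads) lies 19 mm behind it; z points along the fingers, y is the direction in which the jaws open and shut (so a half turn about z gives the same grasp; the last joint's range is limited). The gripper opens to 88 mm and grips with 3 to 60 N. Pads are 18 mm wide; open, the fingers measure 123 mm over their backs; the gripper's body (75 mm by 187 mm) begins 45 mm behind the grasp point.
Start: joints at [1.294, 0.264, 1.604, -0, 1.274, -0.037], TCP at [0.16, 0.656, 0.211] pointing down, gripper open.
Joint ranges: [-2.63, 2.63], [-0.94, 2.18], [0.31, 2.57], [-1.31, 4.45], [0, 2.66], [-2.55, 2.55]. Speed limits (rad/s): [2.57, 2.57, 3.14, 3.14, 3.14, 3.14].

### API

Orientations are given as a unit quaternion [x, y, z, w].
In Python, from cell import readout, imaging, env gives the robot as it stands. The module is installed in compiled form; this text tells all that it offers.
- The arm moves only by the shell command python3 -m handwheel 'ROWS' [OPENING]. ROWS is JSON, a list that holds one entry, the list of rows, each a list of 6 numbers: the shift along the tool's x, y, z in cm, then the turn, a rotation vector about the tool's x, y, z in rad. In form: [[[tx, ty, tz, rx, ry, rz], ...]]. A call has 1 to 12 rows; each row is the pose to reach, as a shift and turn from the pose commanded when the call began, along the tool's axes at that moment; what a row does not reach only later rows make up. A row lasts 1/12 s, in which the tool goes at most 41.7 mm and 7.16 degrees, less where a joint would pass 70% of its speed; a pose out of reach is approached as far as the arm can. A call with a gripper value outside its range is refused whole. OPENING is the finger opening in cm, from 0 to 8.81, set as the call begins (- or left out, the last holds). The fingers move at their own pace and stop on an object; the grip force is fixed at half the most. Time passes only in rows, so rows that repeat a pose let the fingers close. It gives the time, the measured TCP pose, the force and the opening at its end, in the units of the state.
- readout.observe(): the state, without advancing time (a new reading comes with each control period).
- imaging.get_image(name): name is "side" or "top" or "wrist"; returns a dict with "img" (420x560x3 uint8, red, green, blue), "z_map" (420x560 float32, m along the optical axis (not along the pixel's ray), 0 where there is no reading), "fx", "fy", "cx", "cy" (pixels), "T" (4x4, takes a point from camera to world coordinates). Camera axes: x right, y down, z forward; pixel columns grow to the right and rows downward; lengths in m; the calibration is good to about 2 mm. The wrist camera is an equidistant fisheye: a pixel r from the principal point sees the ray r / f radians off the axis. A picture is of the moment at which its call begins.
- env.job_done(): hands the job in, once; it reports no verdict.
The state is a dict: "t": time; "q": joint angles; "joint_vel": joint speeds; "joint_efforts": joint torques, N m; "position": TCP position; "eef_rot": TCP orientation; "ft_force": force on the tool from outside, world axes, zero at the start; "wrist_torque": the same for the moment, N m; "width": opening from 0.0 (shut) to 1.0 (fully open).
Only numpy, scipy, OpenCV 4.12 (cv2) and the standard library are available. Lean on these libraries where they do the work, as an engineer would, in place of code of your own. Each camera call takes 0.05 s, during which the arm holds its last target. There are 200 camera calls.

## Working session

There is one attempt and no reset: what is moved stays moved. The work goes in short steps, Python scripts to look and compute and a shell command to move; the robot and the scene stay as the last step left them, time stands still between calls to the robot, and variables do not carry over. Pictures are saved under pics/ and viewed, about 8 in all and at most 12, crops included, and the job is handed in when it is done.

```bash
mkdir -p pics
cat > h.py <<'E'
import numpy as np, cv2
from cell import readout, imaging, env
def pts(d):
    h,w=d["z_map"].shape; v,u=np.mgrid[:h,:w]; z=d["z_map"]
    P=np.stack([(u-d["cx"])/d["fx"]*z,(v-d["cy"])/d["fy"]*z,z],-1)
    return P@d["T"][:3,:3].T+d["T"][:3,3]
def save(d,n): cv2.imwrite("pics/"+n+".png",d["img"][:,:,::-1])
E
python3 - <<'E'
from h import *
s=readout.observe(); print(s)
for n in("top","side"):
    d=imaging.get_image(n); save(d,n+"0"); np.savez(n+"0",**d); print(n,d["T"].round(3),d["fx"],d["cx"],d["cy"])
a=cv2.imread("pics/top0.png");b=cv2.imread("pics/side0.png")
E
```

```text
{'t': 0.0, 'q': array([ 1.29409692e+00,  2.64725755e-01,  1.60534508e+00,  9.62421756e-06,
        1.27370675e+00, -3.68849214e-02]), 'joint_vel': array([-4.59129656e-04,  1.74837208e-03,  1.19802265e-03, -1.54427826e-03,
        6.54044329e-05, -5.46584361e-04]), 'joint_efforts': array([ 2.53002563e-04, -5.02112031e+01, -3.56879818e+01,  7.27283978e-02,
        2.93807953e-02, -1.86681573e-04]), 'position': array([0.16010792, 0.65495205, 0.20962215]), 'eef_rot': array([ 1.19621451e-01,  9.92818974e-01, -1.07835019e-03, -1.75133026e-04]), 'ft_force': array([-0.34855634, -0.96845477, -0.36106417]), 'wrist_torque': array([ 0.01851874, -0.03418993, -0.001233  ]), 'width': 0.9987288831471574}
top [[-0.024 -0.996  0.085  0.388]
 [-1.     0.025  0.007  0.05 ]
 [-0.009 -0.084 -0.996  1.567]
 [ 0.     0.     0.     1.   ]] 399.15475638634945 276.92549238375307 209.44407587344827
side [[ 0.971 -0.142  0.192  0.298]
 [-0.239 -0.584  0.776 -0.831]
 [ 0.001 -0.799 -0.601  0.818]
 [ 0.     0.     0.     1.   ]] 402.32161391918777 273.4867601569887 204.11893085455796
```

View pics/top0.png

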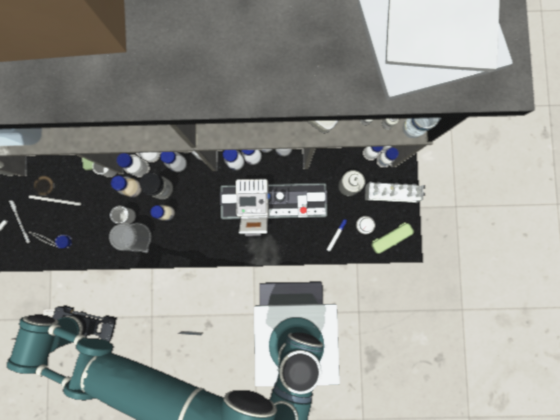

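View pics/side0.png

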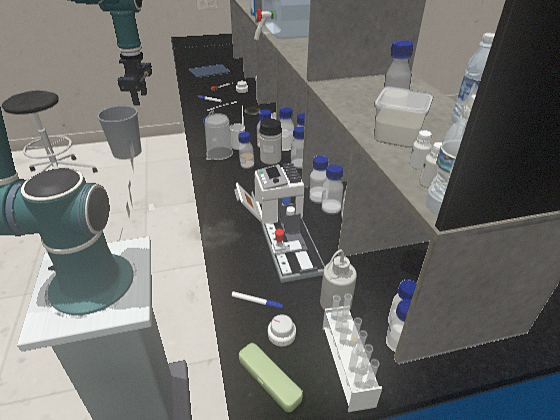

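Top view: the photometer spans about (220–327, 180–235), with the open door at (253,226) and the red knob at (304,211). Shelves stand behind it. In the side view the knob is at about (280,234) and the door at (247,200).

Run:
```python
from h import *
T=dict(np.load("top0.npz"));S=dict(np.load("side0.npz"))
def ray(d,u,v):
    r=d["T"][:3,:3]@np.array([(u-d["cx"])/d["fx"],(v-d["cy"])/d["fy"],1]);return d["T"][:3,3],r/np.linalg.norm(r)
def tri(a,b):
    (o1,r1),(o2,r2)=a,b; A=np.c_[r1,-r2]; t=np.linalg.lstsq(A,o2-o1,rcond=None)[0]
    p,q=o1+t[0]*r1,o2+t[1]*r2; return (p+q)/2,np.linalg.norm(p-q)
cs=[]
for d,(u0,u1,v0,v1) in((T,(285,325,190,225)),(S,(260,300,215,255))):
    hsv=cv2.cvtColor(d["img"],cv2.COLOR_RGB2HSV); P=pts(d)
    m=((hsv[...,0]<8)|(hsv[...,0]>172))&(hsv[...,1]>140)&(hsv[...,2]>80)
    k=np.zeros_like(m);k[v0:v1,u0:u1]=1;m&=k
    v,u=np.nonzero(m);cs.append((u.mean(),v.mean()));print("red",len(u),u.mean(),v.mean(),u.min(),u.max(),v.min(),v.max(),np.median(P[m],0),P[m].min(0),P[m].max(0))
print(tri(ray(T,*cs[0]),ray(S,*cs[1])))
P=pts(T)
# base plate points z 0.02..0.04
x=P.reshape(-1,3)
sel=(x[:,0]>.35)&(x[:,0]<.7)&(x[:,1]>-.2)&(x[:,1]<.35)
b=x[sel&(x[:,2]>.02)&(x[:,2]<.075)]
print("base",len(b),cv2.minAreaRect(b[:,:2].astype(np.float32)),b.min(0),b.max(0))
h=x[sel&(x[:,2]>.165)&(x[:,2]<.2)&(x[:,0]<.62)]
print("head",len(h),cv2.minAreaRect(h[:,:2].astype(np.float32)),np.median(h,0))
# profile along column through door and rows
for u in (247,253,259): 
    print(u,[tuple(P[v,u].round(3)) for v in range(214,242,1)])
for u in (200,253,300): print("shelf",u,[(v,)+tuple(P[v,u].round(2)) for v in range(100,200,6)])
```

```text
red 22 302.95454545454544 209.72727272727272 301 305 208 212 [ 0.5079759  -0.03472657  0.10741057] [ 0.50018995 -0.04271501  0.10198424] [ 0.51559521 -0.02722608  0.11498366]
red 77 278.8181818181818 233.94805194805195 275 283 229 241 [ 0.50800919 -0.04149909  0.10521476] [ 0.49677032 -0.04889128  0.02635844] [0.54199883 0.06625219 0.10860553]
(array([ 0.50936826, -0.03533705,  0.09732697]), np.float64(0.0005153380983266663))
base 2609 ((0.5824368596076965, 0.05684472620487213), (0.5112802386283875, 0.23430801928043365), 89.98483276367188) [ 0.46529707 -0.19879356  0.02021169] [0.69965532 0.31245868 0.07496539]
head 430 ((0.5552492141723633, 0.15224343538284302), (0.10258714854717255, 0.1097048744559288), 88.60652160644531) [0.5495041  0.15367184 0.16919073]
247 [(np.float64(0.495), np.float64(0.167), np.float64(0.155)), (np.float64(0.491), np.float64(0.167), np.float64(0.149)), (np.float64(0.489), np.float64(0.169), np.float64(0.126)), (np.float64(0.491), np.float64(0.176), np.float64(0.043)), (np.float64(0.487), np.float64(0.176), np.float64(0.045)), (np.float64(0.483), np.float64(
[... 7040 characters left out ...]
), np.float64(0.38)), (136, np.float64(0.71), np.float64(-0.02), np.float64(0.38)), (142, np.float64(0.69), np.float64(-0.02), np.float64(0.38)), (148, np.float64(0.68), np.float64(-0.02), np.float64(0.37)), (154, np.float64(0.74), np.float64(-0.04), np.float64(0.0)), (160, np.float64(0.72), np.float64(-0.04), np.float64(-0.0)), (166, np.float64(0.69), np.float64(-0.03), np.float64(0.0)), (172, np.float64(0.67), np.float64(-0.03), np.float64(0.0)), (178, np.float64(0.64), np.float64(-0.03), np.float64(-0.0)), (184, np.float64(0.62), np.float64(-0.03), np.float64(0.02)), (190, np.float64(0.59), np.float64(-0.03), np.float64(0.03)), (196, np.float64(0.57), np.float64(-0.03), np.float64(0.04))]
```

Run:
```python
import cv2
a=cv2.imread("pics/top0.png")[165:250,205:335];b=cv2.imread("pics/side0.png")[150:300,200:350]
a=cv2.resize(a,None,fx=4.6,fy=4.6,interpolation=2)[:300*2,:];b=cv2.resize(b,(390,390),interpolation=2)
import numpy as np
o=np.zeros((390,800,3),np.uint8);a=cv2.resize(a,(405,265));o[:265,:405]=a;o[:,410:800]=b;cv2.imwrite("pics/crop0.png",o)
```

```text
(no output)
```

View pics/crop0.png

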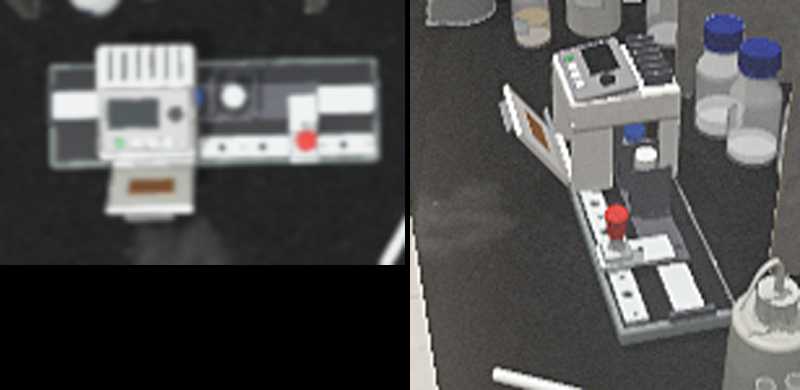

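Crop: the door is fully open with its lip at the front, the vial tray runs behind the knob, and the knob stands on a white arm with the holed rail to either side. Next I check yaw, the heights around the knob and the clearance.

Run:
```python
from h import *
T=dict(np.load("top0.npz"));S=dict(np.load("side0.npz"))
P=pts(T)
# base front edge: image columns, last row with z>0.02 for x in .46-.52
e=[];bk=[]
for u in list(range(265,322)):
    c=P[:,u]; m=(c[:,2]>.018)&(c[:,2]<.05)&(c[:,0]>.45)&(c[:,0]<.65)
    if m.any(): k=c[m]; e.append(k[k[:,0].argmin(),:2]); bk.append(k[k[:,0].argmax(),:2])
for n,q in(("front",e),("back",bk)):
    q=np.array(q); f=np.polyfit(q[:,1],q[:,0],1); r=q[:,0]-np.polyval(f,q[:,1]); g=abs(r)<.006; f=np.polyfit(q[g,1],q[g,0],1); print(n,f,"x at y=.067",np.polyval(f,.067),g.sum())
b=P[P[...,2]>.02]; b=b[(b[:,2]<.05)&(b[:,0]>.48)&(b[:,0]<.62)&(b[:,1]>-.2)&(b[:,1]<.33)];print("y range",b[:,1].min(),b[:,1].max())
for nm,d in(("top",T),("side",S)):
    X=pts(d).reshape(-1,3);print(nm,"max z mm; rows x, cols y")
    ys=np.arange(.10,-.121,-.02);print("      ",[round(float(y),2) for y in ys])
    for x in np.arange(.46,.64,.015):
        row=[]
        for y in ys:
            m=(abs(X[:,0]-x)<.0075)&(abs(X[:,1]-y)<.01)&(X[:,2]<.3); row.append(int(1000*X[m,2].max()) if m.any() else -1)
        print(round(x,3),row)
```

```text
front [-0.00569233  0.49016198] x at y=.067 0.4897805896919926 56
back [-0.07890796  0.61223633] x at y=.067 0.6069494993221034 23
y range -0.19879356368648246 0.2813965644174497
top max z mm; rows x, cols y
       [0.1, 0.08, 0.06, 0.04, 0.02, -0.0, -0.02, -0.04, -0.06, -0.08, -0.1, -0.12]
0.46 [99, 9, 8, 7, 6, 3, 4, 5, 4, 6, 3, 5]
0.475 [79, 4, 9, 3, 6, 3, 7, 4, 8, 5, 3, 4]
0.49 [159, 36, 37, 32, 34, 32, 104, 108, 42, 40, 41, 37]
0.505 [162, 39, 44, 43, 42, 44, 112, 114, 43, 46, 41, 42]
0.52 [168, 39, 37, 42, 42, 40, 106, 114, 46, 39, 40, 40]
0.535 [171, 50, 45, 48, 87, 43, 53, 54, 37, 32, 35, 42]
0.55 [174, 112, 114, 111, 115, 49, 52, 50, 45, 40, 41, 41]
0.565 [172, 110, 114, 112, 111, 51, 49, 54, 49, 44, 44, 41]
0.58 [158, 110, 110, 105, 111, 50, 46, 49, 50, 42, 38, 40]
0.595 [160, 37, 36, 32, 33, 34, 36, 37, 32, 38, 34, 44]
0.61 [162, 33, 37, 32, 35, 36, 35, 36, 37, 35, 34, 35]
0.625 [154, 6, 24, 24, 24, 20, 5, 6, 6, 6, 3, 21]
side max z mm; rows x, cols y
       [0.1, 0.08, 0.06, 0.04, 0.02, -0.0, -0.02, -0.04, -0.06, -0.08, -0.1, -0.12]
0.46 [96, 0, 2, 2, 1, 1, 1, 2, 1, 4, 2, 2]
0.475 [74, 1, 3, 2, 3, 1, 2, 2, 1, 1, 2, 1]
0.49 [157, 31, 36, 32, 38, 37, 56, 105, 47, 35, 30, 35]
0.505 [163, 38, 38, 37, 37, 38, 108, 108, 56, 38, 38, 39]
0.52 [169, 37, 38, 36, -1, -1, 106, 108, 58, 39, 37, 38]
0.535 [172, 54, 39, 46, 107, 43, 48, 54, 48, 32, 31, 39]
0.55 [170, 110, 109, 109, 107, 46, 49, 48, 47, 37, 37, 40]
0.565 [171, 108, 110, 110, 108, 44, 49, 49, 47, 37, 38, 41]
0.58 [173, 107, 107, 109, 108, 44, 45, 51, 44, 38, 39, 40]
0.595 [175, -1, 30, 30, 93, 31, 31, 30, 31, 31, 31, 40]
0.61 [175, 30, 31, 30, 30, 32, 32, 32, 31, 30, 30, 33]
0.625 [147, 24, 0, 1, 0, 26, 21, 3, 23, 25, 25, -1]
```

```bash
cat >> h.py <<'E'
from scipy.spatial.transform import Rotation as Ro
def goal(p,tilt=0.,yaw=90.,p0=None,r0=None):
    """shift(cm)/rotvec to reach p with tool y at angle yaw(deg), tool tip tilted ahead by tilt(rad)"""
    s=readout.observe(); p0=s["position"] if p0 is None else p0
    R0=Ro.from_quat(s["eef_rot"]) if r0 is None else r0
    a=np.radians(yaw); y=np.array([np.cos(a),np.sin(a),0]); z=np.array([0,0,-1.]); R=Ro.from_matrix(np.c_[np.cross(y,z),y,z])
    R=Ro.from_rotvec(np.array([0,-tilt,0]))*R
    print("shift",(R0.inv().apply(np.array(p)-p0)*100).round(2),"rot",(R0.inv()*R).as_rotvec().round(3))
E
python3 - <<'E'
from h import *
goal([.16,.656,.26],0,90); goal([.37,.152,.26],.2,90); goal([.385,.152,.104],.2,90)
E
```

```text
shift [ 0.04  0.08 -5.03] rot [-0.002 -0.    -0.24 ]
shift [-32.33 -43.89  -4.94] rot [-0.026 -0.199 -0.239]
shift [-33.79 -43.5   10.66] rot [-0.026 -0.199 -0.239]
```

```bash
python3 -m handwheel '[[[0,0,-3,0,0,0],[0,0,-5,0,0,0],[-3,-3,-5,0,0,-0.08],[-5,-6,-5,0,0,-0.16],[-8,-9,-5,0,0,-0.24],[-10,-12,-5,0,0,-0.24],[-12,-15,-5,0,0,-0.24],[-14,-18,-5,0,0,-0.24],[-16,-21,-5,0,0,-0.24],[-18,-24,-5,0,0,-0.24],[-18,-24,-5,0,0,-0.24]]]' 0
python3 - <<'E'
from h import *
print(readout.observe()["q"].round(3)); goal([.37,.152,.2],.2,90); goal([.385,.152,.104],.2,90)
E
```

```text
t: 1.02
position: [0.2793, 0.3748, 0.2604]
eef_rot: [0.002, 1.0, -0.002, 0.0]
ft_force: [-0.0, -0.1, -0.3]
width: 0.19
[ 0.879 -0.165  1.962 -0.003  1.347 -0.688]
shift [ -9.14 -22.23   6.12] rot [-0.004 -0.199 -0.003]
shift [-10.64 -22.19  15.72] rot [-0.004 -0.199 -0.003]
```

```bash
python3 -m handwheel '[[[-2,-3,0,0,0,0],[-4,-6,0,0,-0.1,0],[-5,-9,0,0,-0.2,0],[-6,-12,2,0,-0.2,0],[-7,-16,4,0,-0.2,0],[-8,-19,5,0,-0.2,0],[-9,-22.2,6,0,-0.2,0],[-9,-22.2,6,0,-0.2,0],[-9,-22.2,9,0,-0.2,0],[-9,-22.2,12,0,-0.2,0],[-9,-22.2,15.7,0,-0.2,0],[-9,-22.2,15.7,0,-0.2,0]]]'
python3 - <<'E'
from h import *
print(readout.observe()["q"].round(3)); goal([.41,.152,.104],.2,90);goal([.454,.152,.12],.2,90)
for n in("side",):
    d=imaging.get_image(n); save(d,"s1"); cv2.imwrite("pics/s1c.png",cv2.resize(d["img"][130:290,150:370,::-1],(770,560),interpolation=2))
E
```

```text
t: 2.02
position: [0.3625, 0.1559, 0.0969]
eef_rot: [-0.0, 0.996, -0.002, 0.094]
ft_force: [-1.4, -1.1, -1.4]
width: 0.007
[ 0.418 -0.318  2.403 -0.103  0.889 -1.095]
shift [-4.8  -0.4   0.19] rot [-0.004 -0.012  0.001]
shift [-9.42 -0.4  -0.56] rot [-0.004 -0.012  0.001]
```

View pics/s1c.png

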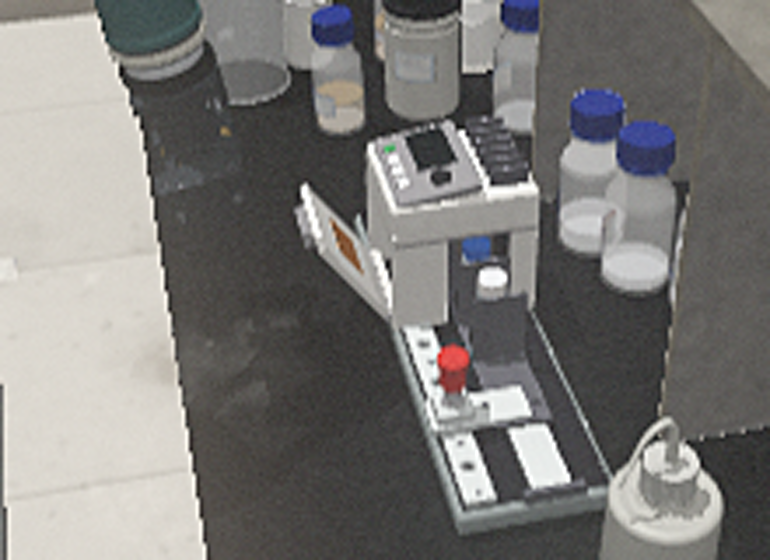

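The dark gripper is at about crop (190,120), in front of the door lip at (305,220), and the lip is clear of it. Now I push along the lip's arc.

```bash
python3 -m handwheel '[[[-2.5,-0.4,0.1,0,0,0],[-4.8,-0.4,0.1,0,0,0],[-5.4,-0.4,0,0,0,0],[-6,-0.4,0,0,0,0],[-6.6,-0.4,-0.1,0,0,0],[-7.2,-0.4,-0.2,0,0,0],[-7.8,-0.4,-0.3,0,0,0],[-8.4,-0.4,-0.4,0,0,0],[-9,-0.4,-0.5,0,0,0],[-9.4,-0.4,-0.6,0,0,0],[-9.4,-0.4,-0.6,0,0,0]]]'
python3 - <<'E'
from h import *
d=imaging.get_image("side");S=dict(np.load("side0.npz"))
X=pts(d).reshape(-1,3)
m=(X[:,1]>.09)&(X[:,1]<.112)&(X[:,0]>.40)&(X[:,0]<.52)&(X[:,2]>.05)&(X[:,2]<.15)
q=X[m]; 
for z in np.arange(.05,.15,.01):
    k=q[abs(q[:,2]-z)<.005]; print(round(z,2),len(k),k[:,0].min().round(3) if len(k) else None)
goal([.468,.152,.122],.2,90)
E
```

```text
t: 2.98
position: [0.4602, 0.1539, 0.1291]
eef_rot: [0.0, 0.995, 0.0, 0.1]
ft_force: [0.3, -0.4, -0.4]
width: 0.007
0.05 19 0.476
0.06 35 0.47
0.07 40 0.462
0.08 35 0.456
0.09 37 0.45
0.1 39 0.442
0.11 38 0.436
0.12 38 0.431
0.13 32 0.489
0.14 29 0.49
shift [-0.7  -0.18  0.83] rot [ 0.  0. -0.]
```

The finger passed over the top of the lip, because it was about 9 mm too high, and the door did not move. I go back over it and push lower.

```bash
python3 -m handwheel '[[[0,0,-1.5,0,0,0],[0,0,-2,0,0,0],[3,0,-1.5,0,0,0],[6,0,-1,0,0,0],[7.8,0,-0.5,0,0,0],[7.8,0,0,0,0,0],[7.8,0,2,0,0,0],[7.8,0,2,0,0,0],[7.8,0,2,0,0,0],[7.8,0,2,0,0,0]]]'
python3 - <<'E'
from h import *
s=readout.observe();r=Ro.from_quat(s["eef_rot"])
for p in([.405,.152,.099],[.42,.152,.103],[.44,.152,.111],[.455,.152,.116],[.465,.152,.118]):goal(p,.2,90)
E
```

```text
t: 3.87
position: [0.3875, 0.1539, 0.094]
eef_rot: [0.0, 0.995, 0.0, 0.1]
ft_force: [-0.2, -0.2, -0.1]
width: 0.005
shift [-1.82 -0.19 -0.14] rot [ 0.  0. -0.]
shift [-3.37 -0.19 -0.23] rot [ 0.  0. -0.]
shift [-5.49 -0.19 -0.62] rot [ 0.  0. -0.]
shift [-7.06 -0.19 -0.81] rot [ 0.  0. -0.]
shift [-8.08 -0.19 -0.81] rot [ 0.  0. -0.]
```

```bash
python3 -m handwheel '[[[-1,-0.2,0,0,0,0],[-1.8,-0.2,-0.1,0,0,0],[-2.4,-0.2,-0.2,0,0,0],[-3,-0.2,-0.2,0,0,0],[-3.6,-0.2,-0.2,0,0,0],[-4.2,-0.2,-0.3,0,0,0],[-4.8,-0.2,-0.4,0,0,0],[-5.5,-0.2,-0.6,0,0,0],[-5.5,-0.2,-0.6,0,0,0]]]'
python3 - <<'E'
from h import *
d=imaging.get_image("side")
X=pts(d).reshape(-1,3)
q=X[(X[:,1]>.09)&(X[:,1]<.112)&(X[:,0]>.40)&(X[:,0]<.52)&(X[:,2]>.05)&(X[:,2]<.15)]
print([(round(z,2),q[abs(q[:,2]-z)<.005][:,0].min().round(3)) for z in np.arange(.05,.15,.01)])
for p in([.45,.152,.114],[.455,.152,.116],[.462,.152,.118],[.468,.152,.118]):goal(p,.2,90)
E
```

```text
t: 4.62
position: [0.4412, 0.1521, 0.1113]
eef_rot: [0.0, 0.995, 0.0, 0.101]
ft_force: [-0.3, 0.0, 0.1]
width: 0.007
[(np.float64(0.05), np.float64(0.477)), (np.float64(0.06), np.float64(0.468)), (np.float64(0.07), np.float64(0.462)), (np.float64(0.08), np.float64(0.456)), (np.float64(0.09), np.float64(0.45)), (np.float64(0.1), np.float64(0.443)), (np.float64(0.11), np.float64(0.436)), (np.float64(0.12), np.float64(0.43)), (np.float64(0.13), np.float64(0.433)), (np.float64(0.14), np.float64(0.49))]
shift [-1.01  0.   -0.12] rot [ 0.     0.001 -0.   ]
shift [-1.54  0.   -0.22] rot [ 0.     0.001 -0.   ]
shift [-2.26  0.   -0.28] rot [ 0.     0.001 -0.   ]
shift [-2.85  0.   -0.16] rot [ 0.     0.001 -0.   ]
```

Run:
```python
from h import *
o=np.zeros((420,800,3),np.uint8)
d=imaging.get_image("side"); o[:,:400]=cv2.resize(d["img"][130:235,180:280,::-1],(400,420),interpolation=2)
t=imaging.get_image("top"); w=imaging.get_image("wrist"); o[:,400:]=cv2.resize(w["img"][:,:,::-1],(400,300),interpolation=2).repeat(1,0)[0:300].shape and cv2.copyMakeBorder(cv2.resize(w["img"][:,:,::-1],(400,300)),0,120,0,0,cv2.BORDER_CONSTANT)
cv2.imwrite("pics/s2.png",o)
p=np.array([.441,.152,.111])
for n,D in(("side",d),("top",t)):
    c=np.linalg.inv(D["T"])@np.r_[p,1]; print(n,D["fx"]*c[0]/c[2]+D["cx"],D["fy"]*c[1]/c[2]+D["cy"])
```

```text
side 241.59246555759546 194.29094194497873
top 252.3236878754342 229.4218632354326
```

View pics/s2.png

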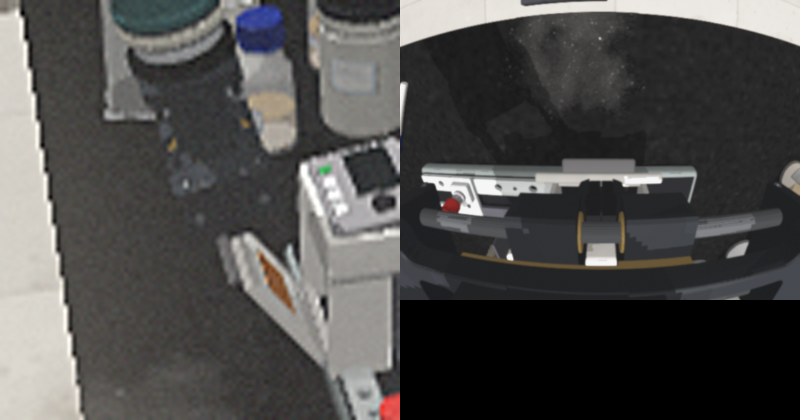

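The side crop shows the dark gripper around (205,150) and the lip at (228,255), with the door still open. The wrist view shows the lip at (598,165) and the fingers at (600,235). The force is zero, so I find where the fingers really are from depth.

Run:
```python
from h import *
d=imaging.get_image("side"); S=dict(np.load("side0.npz"))
X=pts(d); df=(abs(d["z_map"]-S["z_map"])>.02)&(X[...,2]<.35)&(X[...,2]>.03)&(X[...,0]>.3)&(X[...,0]<.55)&(X[...,1]>0)&(X[...,1]<.3)
q=X[df];print(len(q))
for z in np.arange(.07,.33,.02):
    k=q[abs(q[:,2]-z)<.01]
    if len(k):print(round(z,2),len(k),k.min(0).round(3),k.max(0).round(3))
w=imaging.get_image("wrist"); f,cx,cy=w["fx"],w["cx"],w["cy"]; print(f,cx,cy,w["T"].round(3))
v,u=np.mgrid[:420,:560]; r=np.hypot(u-cx,v-cy); th=r/f; t=np.tan(np.minimum(th,1.5))/np.maximum(r,1e-6)
z=w["z_map"]; C=np.stack([(u-cx)*t*z,(v-cy)*t*z,z],-1); W=C@w["T"][:3,:3].T+w["T"][:3,3]
for uv in[(278,230),(240,230),(270,245),(280,262),(278,300),(280,325),(300,325),(262,325),(280,352),(300,352)]: print(uv,w["img"][uv[1],uv[0]],W[uv[1],uv[0]].round(3))
p=np.linalg.inv(w["T"])@np.array([.441,.152,.111,1]); a=np.arctan2(np.hypot(p[0],p[1]),p[2]);n=np.hypot(p[0],p[1]);print("tcp px",cx+f*a*p[0]/n,cy+f*a*p[1]/n)
```

```text
1590
0.09 1 [0.457 0.171 0.092] [0.457 0.171 0.092]
0.11 1 [0.446 0.159 0.11 ] [0.446 0.159 0.11 ]
0.13 4 [0.423 0.139 0.137] [0.436 0.143 0.14 ]
0.15 22 [0.423 0.096 0.14 ] [0.513 0.142 0.159]
0.19 19 [0.387 0.065 0.194] [0.415 0.231 0.2  ]
0.21 185 [0.383 0.061 0.2  ] [0.453 0.235 0.22 ]
0.23 291 [0.379 0.055 0.22 ] [0.451 0.211 0.24 ]
0.25 244 [0.387 0.054 0.24 ] [0.446 0.176 0.26 ]
0.27 117 [0.37  0.108 0.26 ] [0.428 0.135 0.28 ]
0.29 242 [0.365 0.107 0.28 ] [0.439 0.162 0.3  ]
0.31 158 [0.359 0.112 0.3  ] [0.437 0.167 0.32 ]
325.19226210127806 281.11561172806876 211.7353288506199 [[ 0.001  0.884  0.467  0.334]
 [ 1.    -0.001  0.     0.151]
 [ 0.001  0.467 -0.884  0.265]
 [ 0.     0.     0.     1.   ]]
(278, 230) [121 119 120] [0.424 0.149 0.114]
(240, 230) [121 119 120] [0.424 0.129 0.114]
(270, 245) [180 177 171] [0.43  0.145 0.121]
(280, 262) [46 46 47] [0.424 0.151 0.144]
(278, 300) [33 33 34] [0.417 0.15  0.177]
(280, 325) [77 78 80] [0.394 0.151 0.21 ]
(300, 325) [78 79 81] [0.394 0.156 0.21 ]
(262, 325) [77 78 81] [0.394 0.146 0.21 ]
(280, 352) [181 178 172] [0.49  0.15  0.145]
(300, 352) [168 165 160] [0.49  0.162 0.145]
tcp px 282.6773146754187 251.94031291603687
```

Run:
```python
from h import *
w=imaging.get_image("wrist"); f,cx,cy=w["fx"],w["cx"],w["cy"]
v,u=np.mgrid[:420,:560]; r=np.hypot(u-cx,v-cy); th=r/f; t=np.tan(np.minimum(th,1.5))/np.maximum(r,1e-6)
z=w["z_map"]; C=np.stack([(u-cx)*t*z,(v-cy)*t*z,z],-1); W=C@w["T"][:3,:3].T+w["T"][:3,3]
for c in (230,272,281,290):print(c,[(k,tuple((1000*W[k,c]).round().astype(int)),int(w["img"][k,c].mean())) for k in range(222,300,4)])
im=cv2.resize(w["img"][200:380,180:380,::-1],(660,594),interpolation=2); cv2.imwrite("pics/w1.png",im)
s=readout.observe();print(s["position"],s["ft_force"],s["joint_efforts"])
```

```text
230 [(222, (np.int64(486), np.int64(103), np.int64(-2)), 57), (226, (np.int64(421), np.int64(124), np.int64(115)), 114), (230, (np.int64(423), np.int64(124), np.int64(116)), 118), (234, (np.int64(426), np.int64(124), np.int64(116)), 120), (238, (np.int64(427), np.int64(124), np.int64(117)), 123), (242, (np.int64(430), np.int64(123), np.int64(118)), 125), (246, (np.int64(431), np.int64(124), np.int64(121)), 190), (250, (np.int64(432), np.int64(124), np.int64(122)), 201), (254, (np.int64(435), np.int64(124), np.int64(122)), 201), (258, (np.int64(497), np.int64(107), np.int64(40)), 195), (262, (np.int64(510), np.int64(105), np.int64(29)), 59), (266, (np.int64(516), np.int64(104), np.int64(27)), 35), (270, (np.int64(520), np.int64(104), np.int64(28)), 36), (274, (np.int64(386), np.int64(138), np.int64(199)), 35), (278, (np.int64(386), np.int64(138), np.int64(201)), 35), (282, (np.int64(386), np.int64(138), np.int64(203)), 35), (286, (np.int64(385), np.int64(139), np.int64(205)), 35), (290, (np.int64(385), np.int64(139), np.int64(207)), 37), (294, (np.int64(385), np.int64(139), np.int64(2
[... 3054 characters left out ...]
, 29), (266, (np.int64(423), np.int64(155), np.int64(148)), 31), (270, (np.int64(422), np.int64(155), np.int64(152)), 31), (274, (np.int64(420), np.int64(155), np.int64(157)), 32), (278, (np.int64(420), np.int64(155), np.int64(160)), 31), (282, (np.int64(419), np.int64(155), np.int64(164)), 32), (286, (np.int64(419), np.int64(155), np.int64(166)), 32), (290, (np.int64(418), np.int64(155), np.int64(170)), 31), (294, (np.int64(417), np.int64(154), np.int64(174)), 31), (298, (np.int64(417), np.int64(154), np.int64(175)), 32)]
[0.43891576 0.15177447 0.10990613] [-0.21549954 -0.2053797  -0.25346359] [-2.25690461e-02 -2.29691738e+01 -3.32572746e+01 -2.69617941e-01
 -8.43896661e-01 -2.78113424e-03]
```

View pics/w1.png

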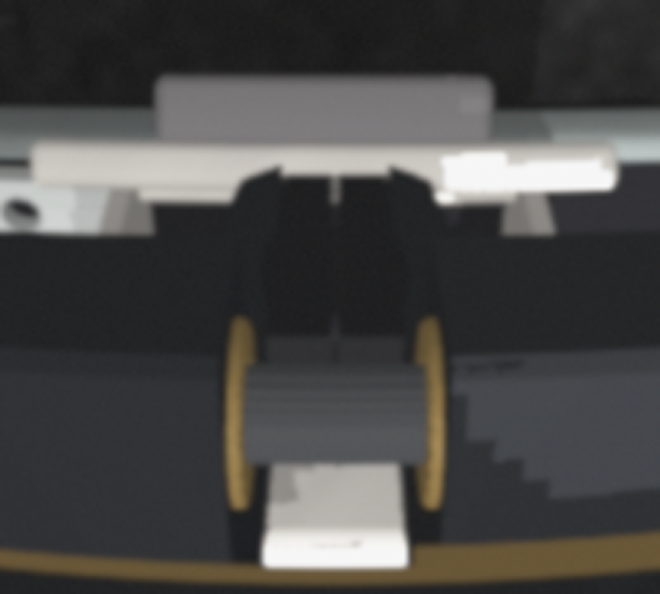

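The fingers visibly end at about z = 0.136 (crop (330,175), just above the door top), although the TCP reads 0.110. I check whether that gap was already there with the fingers open, in the start pictures.

Run:
```python
from h import *
S=dict(np.load("side0.npz")); X=pts(S)
m=(abs(X[...,0]-.16)<.12)&(abs(X[...,1]-.655)<.12)&(X[...,2]>.1)&(X[...,2]<.45)
q=X[m]
for z in np.arange(.15,.40,.01):
    k=q[abs(q[:,2]-z)<.005]
    if len(k):print(round(z,2),len(k),k.min(0).round(3),k.max(0).round(3))
c=np.linalg.inv(S["T"])@np.array([.16,.655,.21,1]);print(S["fx"]*c[0]/c[2]+S["cx"],S["fy"]*c[1]/c[2]+S["cy"])
```

```text
0.23 1 [0.169 0.704 0.234] [0.169 0.704 0.234]
0.24 30 [0.14  0.596 0.235] [0.182 0.709 0.245]
0.25 30 [0.136 0.591 0.246] [0.183 0.712 0.255]
0.26 35 [0.138 0.594 0.255] [0.184 0.713 0.264]
0.27 30 [0.136 0.591 0.265] [0.184 0.717 0.275]
0.28 29 [0.136 0.591 0.276] [0.185 0.712 0.285]
0.29 16 [0.137 0.589 0.285] [0.182 0.717 0.291]
0.3 39 [0.11  0.564 0.295] [0.211 0.722 0.305]
0.31 91 [0.108 0.56  0.305] [0.212 0.728 0.315]
0.32 119 [0.106 0.561 0.315] [0.214 0.731 0.325]
0.33 71 [0.107 0.555 0.325] [0.215 0.737 0.335]
0.34 219 [0.106 0.554 0.335] [0.214 0.735 0.345]
0.35 63 [0.113 0.558 0.345] [0.184 0.664 0.355]
0.36 51 [0.132 0.609 0.355] [0.183 0.666 0.365]
0.37 48 [0.133 0.606 0.365] [0.181 0.65  0.375]
0.38 54 [0.119 0.606 0.375] [0.194 0.652 0.385]
0.39 87 [0.12  0.607 0.385] [0.196 0.651 0.395]
141.62893370061946 106.39073951143752
```

The fingertips were already about 25 mm behind the reported TCP at the start (lowest finger points z ≈ 0.235 against 0.210). I'll correct for it and go back in front of the lip.

```bash
sed -i 's/    a=np.radians(yaw)/    p0=p0-0.025*R0.apply([0,0,1]); print("tip",p0.round(4))\n    a=np.radians(yaw)/' h.py
python3 -m handwheel '[[[0,0,-1,0,0,0],[2.5,0,-1,0,0,0],[5.5,0,-0.5,0,0,0],[5.5,0,1.5,0,0,0],[5.5,0,3,0,0,0],[5.5,0,3,0,0,0],[5.5,0,3,0,0,0]]]'
python3 - <<'E'
from h import *
for p in([.38,.152,.099],[.405,.152,.099],[.42,.152,.103],[.44,.152,.111],[.455,.152,.116],[.465,.152,.118]):goal(p,.2,90)
E
```

```text
t: 5.55
position: [0.3908, 0.1517, 0.0699]
eef_rot: [-0.0, 0.995, -0.0, 0.099]
ft_force: [-0.4, -0.7, 1.0]
width: 0.006
tip [0.3859 0.1517 0.0944]
shift [ 0.49  0.03 -0.57] rot [-0.    -0.001  0.   ]
tip [0.3859 0.1517 0.0944]
shift [-1.96  0.03 -0.08] rot [-0.    -0.001  0.   ]
tip [0.3859 0.1517 0.0944]
shift [-3.51  0.03 -0.17] rot [-0.    -0.001  0.   ]
tip [0.3859 0.1517 0.0944]
shift [-5.63  0.03 -0.56] rot [-0.    -0.001  0.   ]
tip [0.3859 0.1517 0.0944]
shift [-7.2   0.03 -0.76] rot [-0.    -0.001  0.   ]
tip [0.3859 0.1517 0.0944]
shift [-8.22  0.03 -0.75] rot [-0.    -0.001  0.   ]
```

```bash
python3 -m handwheel '[[[-1,0,0,0,0,0],[-1.9,0,-0.1,0,0,0],[-2.4,0,-0.1,0,0,0],[-3,0,-0.2,0,0,0],[-3.6,0,-0.2,0,0,0],[-4.2,0,-0.3,0,0,0],[-4.8,0,-0.4,0,0,0],[-5.6,0,-0.6,0,0,0],[-5.6,0,-0.6,0,0,0]]]'
cat > door.py <<'E'
from h import *
d=imaging.get_image("side")
X=pts(d).reshape(-1,3)
q=X[(X[:,1]>.09)&(X[:,1]<.115)&(X[:,0]>.40)&(X[:,0]<.52)&(X[:,2]>.05)&(X[:,2]<.15)]
print([(int(z*1000+.5),int(1000*np.percentile(q[abs(q[:,2]-z)<.005][:,0],5))) for z in np.arange(.05,.15,.01)])
s=readout.observe(); print(s["ft_force"].round(1))
for p in([.452,.152,.116],[.456,.152,.116],[.462,.152,.118],[.465,.152,.118]):goal(p,.2,90)
E
python3 door.py
```

```text
t: 6.3
position: [0.4475, 0.1521, 0.0881]
eef_rot: [0.0, 0.995, 0.0, 0.101]
ft_force: [0.5, 0.4, 0.2]
width: 0.006
[(50, 485), (60, 479), (70, 478), (80, 475), (90, 473), (100, 471), (110, 468), (120, 465), (130, 463), (140, 462)]
[ 1.  -0.9  0.1]
tip [0.4418 0.152  0.1122]
shift [-1.08 -0.   -0.17] rot [ 0.     0.002 -0.   ]
tip [0.4418 0.152  0.1122]
shift [-1.47 -0.   -0.09] rot [ 0.     0.002 -0.   ]
tip [0.4418 0.152  0.1122]
shift [-2.1  -0.   -0.16] rot [ 0.     0.002 -0.   ]
tip [0.4418 0.152  0.1122]
shift [-2.39 -0.   -0.1 ] rot [ 0.     0.002 -0.   ]
```

The door is moving (about 0.25 rad now). I continue towards shut.

```bash
python3 -m handwheel '[[[-0.5,0,-0.1,0,0,0],[-1,0,-0.1,0,0,0],[-1.4,0,-0.1,0,0,0],[-1.8,0,-0.1,0,0,0],[-1.8,0,-0.1,0,0,0]]]' ; python3 door.py
```

```text
t: 6.77
position: [0.4637, 0.1519, 0.0918]
eef_rot: [-0.0, 0.995, 0.0, 0.1]
ft_force: [0.2, -0.3, -0.6]
width: 0.005
[(50, 482), (60, 482), (70, 482), (80, 480), (90, 481), (100, 479), (110, 479), (120, 478), (130, 477), (140, 478)]
[-0.8  0.1 -0.3]
tip [0.4583 0.1519 0.1161]
shift [ 0.62  0.01 -0.11] rot [0.    0.001 0.   ]
tip [0.4583 0.1519 0.1161]
shift [ 0.23  0.01 -0.03] rot [0.    0.001 0.   ]
tip [0.4583 0.1519 0.1161]
shift [-0.4   0.01 -0.11] rot [0.    0.001 0.   ]
tip [0.4583 0.1519 0.1161]
shift [-0.7   0.01 -0.05] rot [0.    0.001 0.   ]
```

Door angle is now about 0.07 rad. I push in small steps until the force rises.

```bash
python3 -m handwheel '[[[-0.2,0,0,0,0,0],[-0.4,0,0,0,0,0],[-0.5,0,0,0,0,0],[-0.5,0,0,0,0,0]]]'; python3 -m handwheel '[[[-0.2,0,0,0,0,0],[-0.2,0,0,0,0,0],[-0.2,0,0,0,0,0]]]'; python3 door.py
```

```text
t: 7.15
position: [0.4676, 0.1518, 0.0924]
eef_rot: [-0.0, 0.995, -0.0, 0.1]
ft_force: [0.1, 0.2, -0.5]
width: 0.008
t: 7.4
position: [0.4688, 0.1518, 0.0925]
eef_rot: [-0.0, 0.995, -0.0, 0.099]
ft_force: [-2.9, 0.3, 1.8]
width: 0.006
[(50, 482), (60, 482), (70, 482), (80, 482), (90, 482), (100, 482), (110, 484), (120, 482), (130, 482), (140, 483)]
[-3.5 -0.4  1.8]
tip [0.4639 0.1518 0.117 ]
shift [ 1.19  0.02 -0.14] rot [-0.    -0.001  0.   ]
tip [0.4639 0.1518 0.117 ]
shift [ 0.79  0.02 -0.06] rot [-0.    -0.001  0.   ]
tip [0.4639 0.1518 0.117 ]
shift [ 0.17  0.02 -0.14] rot [-0.    -0.001  0.   ]
tip [0.4639 0.1518 0.117 ]
shift [-0.13  0.02 -0.08] rot [-0.    -0.001  0.   ]
```

```bash
python3 -m handwheel '[[[-0.2,0,0,0,0,0],[-0.3,0,0,0,0,0],[-0.3,0,0,0,0,0],[-0.3,0,0,0,0,0]]]';  python3 door.py | head -2
```

```text
t: 7.78
position: [0.4691, 0.1517, 0.0922]
eef_rot: [0.0, 0.995, -0.0, 0.096]
ft_force: [-12.3, 1.2, 6.6]
width: 0.007
[(50, 482), (60, 482), (70, 482), (80, 482), (90, 482), (100, 482), (110, 484), (120, 482), (130, 482), (140, 483)]
[-13.1   1.6   6.8]
```

The door is shut: the face is vertical at x ≈ 0.482 and 13 N builds up at the stop. I retreat and go above the knob.

```bash
python3 -m handwheel '[[[0.5,0,0,0,0,0],[2,0,0,0,0,0],[5,0,0,0,0,0],[6,0,-3,0,0,0],[6,0,-6,0,0,0],[6,0,-9,0,0,0],[6,0,-11,0,0.1,0],[6,0,-11,0,0.2,0],[6,0,-11,0,0.2,0],[6,0,-11,0,0.2,0]]]' 5; python3 door.py|head -2
python3 - <<'E'
from h import *
s=readout.observe();print(s["q"].round(2)); goal([.47,-.035,.2],0,0);goal([.509,-.035,.17],0,0)
E
```

```text
t: 8.67
position: [0.3933, 0.1517, 0.1894]
eef_rot: [0.001, 1.0, -0.0, 0.001]
ft_force: [-0.5, 0.4, -0.8]
width: 0.566
[(50, 484), (60, 482), (70, 482), (80, 483), (90, 482), (100, 482), (110, 483), (120, 482), (130, 482), (140, 484)]
[-1.4  0.2 -0.1]
[ 0.31 -0.22  2.14 -0.    1.22 -1.26]
tip [0.3919 0.1515 0.2136]
shift [ -7.82 -18.64   1.37] rot [0.00e+00 1.00e-03 1.57e+00]
tip [0.3919 0.1515 0.2136]
shift [-11.71 -18.64   4.38] rot [0.00e+00 1.00e-03 1.57e+00]
```

```bash
python3 -m handwheel '[[[0,-2,0,0,0,0.12],[-1,-4,0,0,0,0.24],[-2,-6,0,0,0,0.36],[-3,-8,0,0,0,0.48],[-4,-10,0,0,0,0.6],[-5,-12,0,0,0,0.72],[-6,-14,0,0,0,0.84],[-7,-16,0,0,0,0.96],[-8,-18.6,0,0,0,1.08],[-9,-18.6,0,0,0,1.2],[-10.5,-18.6,0,0,0,1.32],[-11.7,-18.6,0,0,0,1.44]]]'; python3 -m handwheel '[[[0,0,0,0,0,0.12],[0,0,0,0,0,0.13],[0,0,0,0,0,0.13],[0,0,0,0,0,0.13]]]'
python3 - <<'E'
from h import *
s=readout.observe();print(s["q"].round(2),s["eef_rot"].round(3))
w=imaging.get_image("wrist"); f,cx,cy=w["fx"],w["cx"],w["cy"]
hsv=cv2.cvtColor(w["img"],cv2.COLOR_RGB2HSV); m=(((hsv[...,0]<8)|(hsv[...,0]>172))&(hsv[...,1]>140)&(hsv[...,2]>60)).astype(np.uint8)
n,l,st,ce=cv2.connectedComponentsWithStats(m); k=1+st[1:,4].argmax(); print(st[k],ce[k])
v,u=np.mgrid[:420,:560]; r=np.hypot(u-cx,v-cy); th=r/f; t=np.tan(np.minimum(th,1.5))/np.maximum(r,1e-6)
z=w["z_map"]; C=np.stack([(u-cx)*t*z,(v-cy)*t*z,z],-1); W=C@w["T"][:3,:3].T+w["T"][:3,3]
q=W[l==k]; print("red",np.percentile(q,3,0),np.percentile(q,97,0)); c=q[q[:,2]>q[:,2].max()-.006]; print("cap",np.percentile(c,2,0),np.percentile(c,98,0),cv2.minEnclosingCircle(c[:,:2].astype(np.float32)))
save(w,"w2"); goal([.509,-.035,.15],0,0);goal([.509,-.035,.068],0,0)
E
```

```text
t: 9.72
position: [0.508, -0.0345, 0.1882]
eef_rot: [0.662, 0.75, -0.0, 0.0]
ft_force: [-0.3, 0.1, 0.3]
width: 0.564
t: 10.05
position: [0.5076, -0.0338, 0.1887]
eef_rot: [0.706, 0.709, -0.0, -0.0]
ft_force: [-0.4, 0.4, 0.1]
width: 0.568
[-0.12 -0.04  1.98 -0.    1.2  -0.12] [ 0.706  0.709 -0.    -0.   ]
[269 193  31  31 729] [283.44993141 208.45404664]
red [ 0.49908453 -0.0452689   0.10170572] [ 0.52121577 -0.02317634  0.10674179]
cap [0.50816959 0.0383623  0.36123895] [0.50816959 0.0383623  0.36123895] ((0.5081695914268494, 0.038362301886081696), 9.999999747378752e-05)
tip [ 0.5078 -0.0339  0.2139]
shift [-0.11  0.12  6.39] rot [-0.     0.     0.004]
tip [ 0.5078 -0.0339  0.2139]
shift [-0.11  0.12 14.59] rot [-0.     0.     0.004]
```

View pics/w2.png

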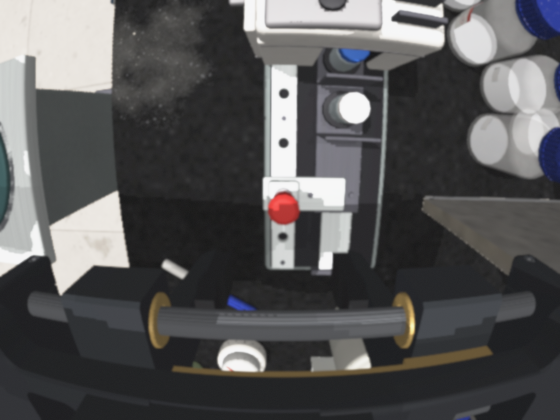

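Wrist view: the knob cap is centred at (283,208), giving (0.510, -0.034) with its top at 0.107. The head and vials are clear of the jaw line, so I descend.

```bash
python3 -m handwheel '[[[0,0.2,3,0,0,0],[0,0.2,6,0,0,0],[0,0.2,8.5,0,0,0],[0,0.2,10.5,0,0,0],[0,0.2,12.5,0,0,0],[0,0.2,14.2,0,0,0],[0,0.2,14.6,0,0,0],[0,0.2,14.6,0,0,0],[0,0.2,14.6,0,0,0]]]' 5
python3 - <<'E'
from h import *
goal([.51,-.034,.068],0,0)
w=imaging.get_image("wrist"); f,cx,cy=w["fx"],w["cx"],w["cy"]
o=np.zeros((420,800,3),np.uint8);o[:,:400]=cv2.resize(w["img"][100:310,180:380,::-1],(400,420))
d=imaging.get_image("side");o[:,400:]=cv2.resize(d["img"][190:270,240:320,::-1],(400,420));cv2.imwrite("pics/g1.png",o)
E
```

```text
t: 10.85
position: [0.511, -0.0341, 0.0438]
eef_rot: [0.706, 0.708, 0.0, 0.0]
ft_force: [0.3, -0.1, 0.3]
width: 0.57
tip [ 0.511  -0.0341  0.0688]
shift [ 0.01 -0.1   0.08] rot [0.001 0.    0.002]
```

View pics/g1.png

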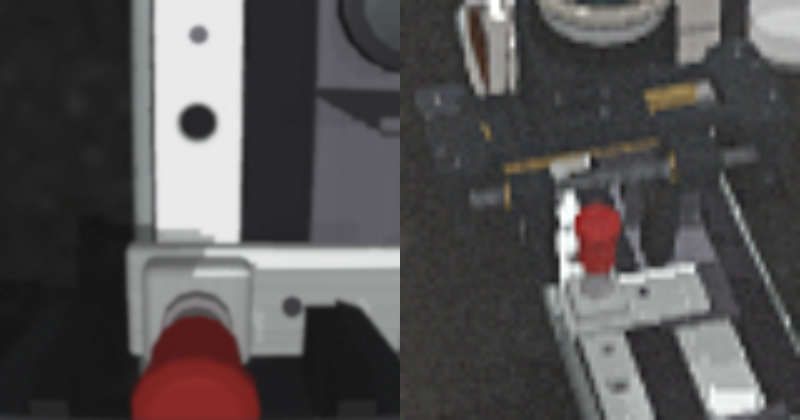

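The fingers straddle the knob: it is at (195,350) in the left crop with fingers dark on both sides, and at (598,240) in the side crop. Now I close.

```bash
python3 -m handwheel '[[[0,-0.1,0,0,0,0],[0,-0.1,0,0,0,0],[0,-0.1,0,0,0,0],[0,-0.1,0,0,0,0],[0,-0.1,0,0,0,0],[0,-0.1,0,0,0,0],[0,-0.1,0,0,0,0]]]' 0; python3 -m handwheel '[[[0,0,-0.3,0,0,0],[0,0,-0.6,0,0,0],[0,0,-0.9,0,0,0],[0,0,-1.1,0,0,0],[0,0,-1.1,0,0,0],[0,0,-1.1,0,0,0]]]'; python3 door.py|head -2
```

```text
t: 11.53
position: [0.5095, -0.0342, 0.0436]
eef_rot: [0.707, 0.707, -0.0, -0.0]
ft_force: [-3.3, -1.3, 5.5]
width: 0.249
t: 12.03
position: [0.5093, -0.0341, 0.0538]
eef_rot: [0.707, 0.707, -0.0, -0.0]
ft_force: [0.8, -1.2, -7.6]
width: 0.25Traceback (most recent call last):
  File "door.py", line 5, in <module>
    print([(int(z*1000+.5),int(1000*np.percentile(q[abs(q[:,2]-z)<.005][:,0],5))) for z in np.arange(.05,.15,.01)])
                                    ~~~~~~~~~~~~~^^^^^^^^^^^^^^^^^^^^^^^^^^^^^^
    return _quantile_unchecked(
        a, q, axis, out, overwrite_input, method, keepdims, weights)
    return _ureduce(a,
                    func=_quantile_ureduce_func,
    ...<5 lines>...
                    overwrite_input=overwrite_input,
                    method=method)
    r = func(a, **kwargs)
    result = _quantile(arr,
                       quantiles=q,
    ...<2 lines>...
                       out=out,
                       weights=wgt)
    slices_having_nans = np.isnan(arr[-1, ...])
                                  ~~~^^^^^^^^^
IndexError: index -1 is out of bounds for axis 0 with size 0
```

The knob is gripped (22 mm) and lifted 10 mm, with a spring reading of 7.6 N. Slide left 50 mm.

```bash
python3 -m handwheel '[[[0.4,0,0,0,0,0],[1,0,0,0,0,0],[1.7,0,0,0,0,0],[2.4,0,0,0,0,0],[3.1,0,0,0,0,0],[3.8,0,0,0,0,0],[4.4,0,0,0,0,0],[4.8,0,0,0,0,0],[5,0,0,0,0,0],[5,0,0,0,0,0],[5,0,0,0,0,0]]]'
python3 - <<'E'
from h import *
w=imaging.get_image("wrist");d=imaging.get_image("side")
s=readout.observe();print(s["position"],s["ft_force"].round(1))
o=np.zeros((420,800,3),np.uint8);o[:,:400]=cv2.resize(w["img"][0:420,80:480,::-1],(400,420))
o[:,400:]=cv2.resize(d["img"][150:270,220:320,::-1],(400,420));cv2.imwrite("pics/g2.png",o)
E
```

```text
t: 13.0
position: [0.5095, 0.0165, 0.0542]
eef_rot: [0.707, 0.707, 0.0, -0.0]
ft_force: [0.5, 1.9, -7.7]
width: 0.255
[0.50947977 0.01612336 0.05415217] [-0.2  1.5 -7.3]
```

View pics/g2.png

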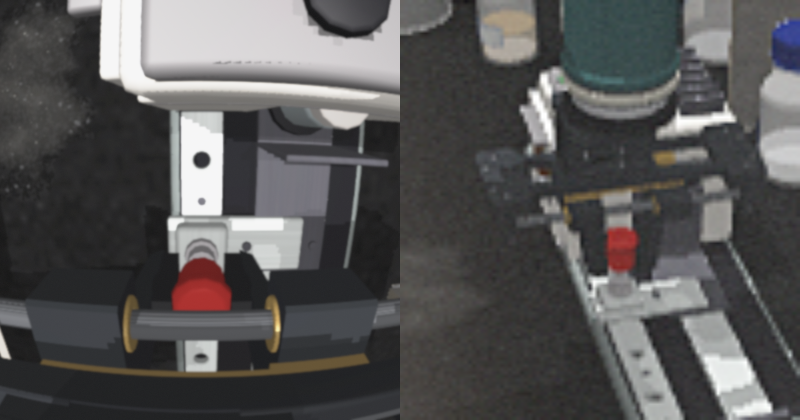

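The shuttle moved with the knob (now at (202,290) in the wrist crop), the white-capped vial went into the head, and the door still looks flush. I lower the pin.

```bash
python3 -m handwheel '[[[0,0,0.3,0,0,0],[0,0,0.6,0,0,0],[0,0,0.8,0,0,0],[0,0,1,0,0,0],[0,0,1.1,0,0,0],[0,0,1.1,0,0,0],[0,0,1.1,0,0,0]]]'
```

```text
t: 13.68
position: [0.5097, 0.0158, 0.0438]
eef_rot: [0.707, 0.707, -0.0, 0.0]
ft_force: [-5.1, 1.4, 0.4]
width: 0.245
```

```bash
python3 -m handwheel '[[[0,0,0.1,0,0,0],[0,0,0.2,0,0,0],[0,0,0.2,0,0,0],[0,0,0.2,0,0,0]]]'
python3 - <<'E'
from h import *
d=imaging.get_image("side");w=imaging.get_image("wrist")
X=pts(d)
hsv=cv2.cvtColor(d["img"],cv2.COLOR_RGB2HSV);m=((hsv[...,0]<8)|(hsv[...,0]>172))&(hsv[...,1]>140)&(hsv[...,2]>60)
m[:190]=0;m[270:]=0;m[:,:250]=0;m[:,320:]=0
q=X[m];print("knob side",m.sum(),np.median(q,0),"top",np.percentile(q[:,2],97))
S=dict(np.load("side0.npz"));h2=cv2.cvtColor(S["img"],cv2.COLOR_RGB2HSV);m2=((h2[...,0]<8)|(h2[...,0]>172))&(h2[...,1]>140)&(h2[...,2]>60)
m2[:190]=0;m2[270:]=0;m2[:,:250]=0;m2[:,320:]=0;print("before top",np.percentile(X0[:,2],97) if (X0:=pts(S)[m2]) is not None else 0)
for u in range(225,245,3):
    k=[(v,tuple((X[v,u]*1000).round().astype(int).tolist())) for v in range(178,212,6)]; print(u,k)
o=np.zeros((420,800,3),np.uint8);o[:,:400]=cv2.resize(w["img"][100:310,180:380,::-1],(400,420))
o[:,400:]=cv2.resize(d["img"][160:260,220:320,::-1],(400,420));cv2.imwrite("pics/g3.png",o)
E
```

```text
t: 14.02
position: [0.51, 0.0157, 0.0435]
eef_rot: [0.707, 0.707, -0.0, 0.0]
ft_force: [-9.9, 0.9, 13.6]
width: 0.251
knob side 74 [0.50845806 0.00641549 0.10353712] top 0.10780100410053305
before top 0.10838949397312947
225 [(178, (422, 425, -1)), (184, (417, 389, -4)), (190, (411, 348, -1)), (196, (406, 313, -2)), (202, (401, 280, -3)), (208, (396, 241, 1))]
228 [(178, (433, 423, -1)), (184, (428, 386, -3)), (190, (422, 348, -3)), (196, (416, 307, 1)), (202, (411, 273, 0)), (208, (405, 238, 2))]
231 [(178, (444, 419, 0)), (184, (437, 377, 1)), (190, (432, 346, -4)), (196, (426, 307, -1)), (202, (421, 271, 0)), (208, (416, 240, -2))]
234 [(178, (455, 416, 0)), (184, (448, 378, -1)), (190, (442, 342, -2)), (196, (436, 304, -1)), (202, (430, 267, 1)), (208, (425, 237, -2))]
237 [(178, (466, 417, -3)), (184, (459, 377, -2)), (190, (453, 339, -2)), (196, (446, 296, 3)), (202, (441, 268, -2)), (208, (435, 231, 1))]
240 [(178, (477, 414, -3)), (184, (470, 373, -1)), (190, (463, 337, -3)), (196, (457, 302, -3)), (202, (417, 23, 180)), (208, (445, 234, -3))]
243 [(178, (488, 411, -3)), (184, (480, 369, -1)), (190, (473, 329, 1)), (196, (467, 297, -1)), (202, (425, 22, 178)), (208, (420, -3, 178))]
```

View pics/g3.png

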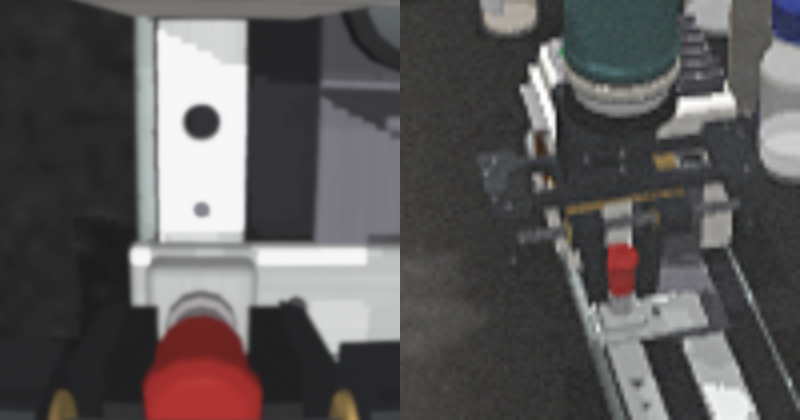

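Run:
```python
from h import *
print(env.job_done()); s=readout.observe(); print(s["t"],s["position"],s["ft_force"],s["width"])
```

```text
the job is handed in; nothing more can be done
None
the job is handed in; nothing more can be done
```

The door is shut, the shuttle has moved one hole to the left with the pin home, and the gripper was still holding the red knob when I handed in at about 14 s. No verdict was reported, so the results below come from my own checks.

- **Door:** I pushed it shut by its lip. The force rose to about 13 N against the stop, and the face measured vertical at x ≈ 0.482 m. After I retreated it still measured vertical. My depth check failed once the gripper blocked the view, so after that I only had the last pictures, where it looked flush.
- **Plunger:** I gripped the knob at 22 mm and lifted it 10 mm. The pull read about 7.6 N, close to what the spring should give there.
- **Shuttle and pin:** The gripper moved 49.9 mm to the left, and I then lowered it. The gripper is back at its starting height (0.0435 m, was 0.0436 m), and so is the knob top (0.1078 m, was 0.1084 m). Pressing down another 2 mm met a hard stop at 13.6 N, so the pin is in the hole and not riding on the rail.
- **Disagreement found:** The fingertips really end about 25 mm short of the reported tool point. Because of this, the first two door pushes passed over the lip without touching it. I measured the gap in the images and corrected for it in every later move.
- **Bystanders:** I touched none of them that I know of, but I did not measure their positions again at the end.

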